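# Refit the upper tray of a two-tier pantry turntable

### The arm

A 6-joint arm with a two-finger parallel gripper is mounted at the origin on a cart in front of the work surface, level with it; the furniture and walls round the work are solid. World frame = base frame: x ahead of the robot, y to its left, z up, the work surface at z = 0. Lengths are in m, angles in rad, forces in N, time in s.
With the tool pointing down it reaches from about 0.3 to 0.875 m from the base axis. Payload 6.4 kg.
Tool frame: the origin (TCP) lies between the finger pads; the fingertips stand 19 mm ahead of it and the grasp point (between the pads) is the TCP (ctrl.tips_ahead is the z of the fingertips in the tool frame, in m); z points along the fingers, y is the line along which they close (so a half turn about z gives the same grasp; the last joint's range is limited). The gripper opens to 85 mm and grips with 20 to 120 N. Pads are 22 mm wide; open, the fingers measure 114 mm over their backs; the gripper's body (76 mm by 85 mm) begins 54 mm behind the grasp point. The pads swing forward as they close: fully open they stand 13 mm farther back than shut.
Start: joints at [1.081, 0.181, 1.607, -0, 1.354, -0.206], TCP at [0.161, 0.552, 0.25] pointing down, gripper open.
Joint ranges: [-2.99, 2.99], [-0.89, 2.07], [0.3, 2.58], [-1.14, 4.28], [0, 2.63], [-3.12, 3.12]. Speed limits (rad/s): [2.57, 2.57, 3.01, 3.14, 3.14, 3.14].

### API

Orientations are given as a unit quaternion [w, x, y, z].
In Python, from bench import readout, vision, ctrl gives the robot as it stands.
- The arm moves only by the tool play_rows, never from a script. Its arguments are lists of equal length, an entry for each row: "xyz": the shift along the tool's x, y, z in mm, a list of three; "rot": the turn, a rotation vector about the tool's x, y, z in rad, a list of three; "grip": the opening, from 0 (shut) to 1 (fully open). In form: {"xyz": [[x, y, z], ...], "rot": [[rx, ry, rz], ...], "grip": [grip, ...]}. A call has exactly 10 rows; each row is the pose to reach, as a shift and turn from the pose commanded when the call began, along the tool's axes at that moment; what a row does not reach only later rows make up. A row lasts 1/8 s, in which the tool goes at most 62.5 mm and 10.7 degrees, less where a joint would pass 70% of its speed; a pose out of reach is approached as far as the arm can. A call with a gripper value outside its range is refused whole. The fingers move at their own pace and stop on an object; the grip force is fixed at half the most. Time passes only in rows, so rows that repeat a pose let the fingers close, or fill a call up. It gives the time, the measured TCP pose, the force, the opening and the grip force at its end, in the units of the state.
- readout.get_obs(): the state, without advancing time (a new reading comes with each control period).
- vision.camera(name): name is "side" or "top"; returns a dict with "color" (384x512x3 uint8, red, green, blue), "depth" (384x512 float32, m along the optical axis (not along the pixel's ray), 0 where there is no reading), "camera_matrix" (3x3 intrinsics, pixels), "extrinsics" (4x4, takes a point from camera to world coordinates). Camera axes: x right, y down, z forward; pixel columns grow to the right and rows downward; lengths in m; the calibration is good to about 2 mm. A picture is of the moment at which its call begins.
- ctrl.hand_in(): hands the job in; it is judged then, once.
The state is a dict: "time_s": time; "q": joint angles; "dq": joint speeds; "joint_efforts": joint torques, N m; "eef_pos": TCP position; "eef_rot": TCP orientation; "wrist_force": force on the tool from outside, world axes, zero at the start; "torque": the same for the moment, N m; "opening": opening from 0.0 (shut) to 1.0 (fully open); "grasp_force": force on a finger pad.
Only numpy, scipy, OpenCV 4.12 (cv2) and the standard library are available. Lean on these libraries where they do the work, as an engineer would, in place of code of your own. Each camera call takes 0.05 s, during which the arm holds its last target. There are 200 camera calls.

### The job

The upper tray of the two-tier spice turntable has been left on the sloping drying stand. Lift it off by its handle, lower it level onto the drum of the turntable and turn it until its notches drop over the drum's keys and it sits fully down, then let go. Knock nothing over.

Things in the scene. Friction and masses are not known exactly. Their poses are not given: they have to be found in the camera images.
- upper_tray: Round wooden tray, 196 mm across, floor 9 mm thick, rim 17 mm high, about 0.3 kg. Origin: centre of its flat underside; z: its upward normal; x: along its handle. A round skirt hangs below it (see skirt_edge). At the start it leans on the stand, tilted 27 degrees, x pointing up the slope.
- handle (a point): Centre of the tray's black handle bar, 100 mm long (tray's x), 14 mm wide (y), 14 mm high, 55 mm above the tray's origin, on two brass posts at x = -38 and +38 mm; 39 mm free beneath the bar. Axes as the tray's.
- skirt_edge (a point): Centre of the lower edge of the white skirt under the tray, 24 mm below the tray's origin: inner radius 44.5 mm, outer 51 mm. It has four notches, 15 mm wide, 13 mm deep, open at this edge, on the tray's +x, +y, -x and -y sides. Axes as the tray's.
- stand: Steel wire drying stand, about 185 x 141 x 130 mm, fixed. Origin on the worktop below the handle; x points level to the stand's high side, away from where the tray faces. Two sloping wires 132 mm apart carry the tray; their lower ends turn up 20 mm in front of its rim. The skirt hangs between them: draw the tray off along its own z, 50 mm or more.
- turntable: Lower tier, 229 mm across, fixed foot. Origin on the worktop on the vertical axis. Its wooden tray (floor at 26 mm, rim 35 mm) and white drum turn together on the foot, stiffly (about 0.8 N m; light rubbing does not turn them). They stand at ANY angle, which is not reported: this pose is the foot's. The angle must be seen or felt.
- drum_top (a point): Centre of the drum's flat top, 160 mm above the worktop, on the axis: the tray's origin ends here. The drum's head has radius 42 mm, top edge chamfered 4 mm, and stands 25 mm above a flange of radius 54 mm. Axes as the foot's.
- key_tops (a point): Point on the drum's axis level with the tops of its four keys, 12 mm below drum_top. Keys: brass pins 10 mm thick, out to 55 mm from the axis, 90 degrees apart, at an unreported angle. With the skirt resting on the keys the tray's origin is 12 mm above drum_top; turned by up to 90 degrees under light pressure it drops 12 mm when notches meet keys.
- jar_0: Spice jar with a dark cap, 41 mm across, 105 mm tall, standing on the lower tray beside the drum. Origin: centre of its base.
- jar_1: A second such spice jar on the lower tray. Origin: centre of its base.
- jar_2: A third such spice jar on the lower tray. Origin: centre of its base.
- mill: Dark wooden pepper mill, 58 mm across, 170 mm tall, on the worktop behind the work. Origin: centre of its base.
- shaker: Salt shaker, 44 mm across, 90 mm tall, on the worktop beside the mill. Origin: centre of its base.
- mug: White mug, 85 mm across, 91 mm tall, on the worktop to the right, in front of a wall cabinet. Origin: centre of its base. Keep the arm out from under that cabinet: it hangs from about 430 mm above the worktop upwards, from y = -0.09 m to the right and from x = 0.53 m to the wall.
There are look-alikes about, which are no part of the job. What is shaped like the jar_1 but blue or purple is not meant.

How it is judged:
By the outcome, as a careful person would: the job done as asked, in the order asked, and still so for the second after the job is handed in, with the robot touching nothing.
It also fails if it takes over 56 s, if anything falls off the work surface, if the arm or the gripper's body presses on something with over 40 N, if the wrist force passes 120 N, or if a joint passes its speed limit or range.

## Working session

There is one attempt and no reset: what is moved stays moved. The work goes in short steps, Python scripts to look and compute and a tool call to move; the robot and the scene stay as the last step left them, time stands still between calls to the robot, and variables do not carry over. Pictures are saved under pics/ and viewed, at most 10 in all, crops included, and the job is handed in when it is done.

Besides the shell and the picture viewer there is one more tool, called after ">>>" as name(argument=value, ...) on one line, values as JSON. play_rows: Moves the arm, as the interface text tells. Its arguments: {"type":"object","properties":{"xyz":{"type":"array","items":{"type":"array","items":{"type":"number"}}},"rot":{"type":"array","items":{"type":"array","items":{"type":"number"}}},"grip":{"type":"array","items":{"type":"number"}}},"required":["xyz","rot","grip"]}

```bash
mkdir -p pics
cat > h.py <<'E'
import numpy as np, cv2
from bench import readout, vision, ctrl
from scipy.spatial.transform import Rotation as R
def cloud(c):
    d=c["depth"];K=c["camera_matrix"];v,u=np.indices(d.shape)
    p=np.stack([(u-K[0,2])/K[0,0]*d,(v-K[1,2])/K[1,1]*d,d],-1)
    T=c["extrinsics"];return p@T[:3,:3].T+T[:3,3]
def tool(o=None):
    o=o or readout.get_obs();q=o["eef_rot"];return np.array(o["eef_pos"]),R.from_quat([q[1],q[2],q[3],q[0]])
E
python3 - <<'E'
from h import *
a=vision.camera("side");b=vision.camera("top")
np.savez("c0.npz",**{n+k:v for n,c in(("s",a),("t",b)) for k,v in c.items()})
for n,c in(("side",a),("top",b)):cv2.imwrite(f"pics/{n}0.png",cv2.cvtColor(c["color"],cv2.COLOR_RGB2BGR));print(c["extrinsics"].round(3),c["camera_matrix"].round(1),(c["depth"]>0).mean())
p,r=tool();print(p,r.as_matrix().round(3),readout.get_obs())
E
```

```text
[[-0.976 -0.146  0.161  0.333]
 [-0.218  0.638 -0.739  1.152]
 [ 0.005 -0.756 -0.655  1.121]
 [ 0.     0.     0.     1.   ]] [[431.6   0.  255. ]
 [  0.  431.6 195.9]
 [  0.    0.    1. ]] 0.8123016357421875
[[-0.017 -0.996  0.087  0.498]
 [-1.     0.018  0.011  0.01 ]
 [-0.013 -0.087 -0.996  1.319]
 [ 0.     0.     0.     1.   ]] [[402.    0.  252.4]
 [  0.  402.  189.5]
 [  0.    0.    1. ]] 0.9294840494791666
[0.16074891 0.55158345 0.24947204] [[-0.96   0.28  -0.001]
 [ 0.28   0.96  -0.001]
 [ 0.    -0.002 -1.   ]] {'time_s': 0.1, 'q': array([ 1.08072516e+00,  1.81457221e-01,  1.60792359e+00, -1.56337193e-05,
        1.35378456e+00, -2.06267988e-01]), 'dq': array([-0.00184308, -0.00139736, -0.00090071,  0.0015773 , -0.00042349,
       -0.00070716]), 'joint_efforts': array([ 3.92447173e-04, -4.45877373e+01, -3.52232766e+01, -2.72376710e-04,
        4.23400270e-03,  7.23786258e-07]), 'eef_pos': array([0.16074891, 0.55158345, 0.24947204]), 'eef_rot': array([-2.61113417e-04,  1.41424131e-01,  9.89948785e-01, -7.41778910e-04]), 'wrist_force': array([ 0.17724376,  0.51649378, -0.41213763]), 'torque': array([-0.02566092,  0.01130254, -0.05232049]), 'grasp_force': 0.0, 'opening': 0.9991506583723111}
```

View pics/side0.png

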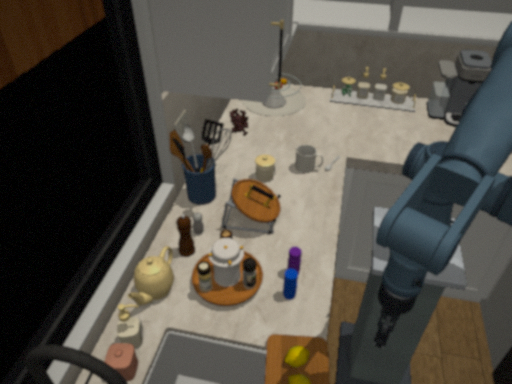

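View pics/top0.png

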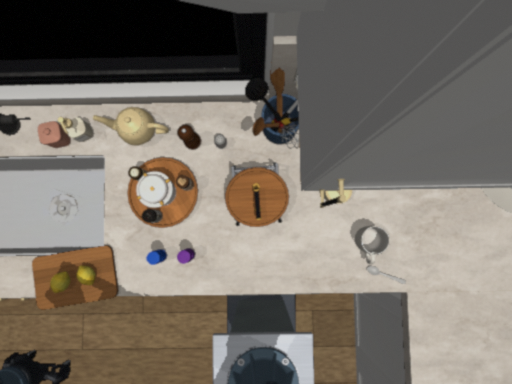

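Side: tray on the stand at about (257,201), drum at (227,262). Top: tray at (257,195) with the black handle running (256,185)-(257,217), and drum at (154,189) with jars at (135,173), (184,182), (151,215).

Run:
```python
from h import *
z=np.load("c0.npz");ims=[]
for n in "st":
    c={k[1:]:z[k] for k in z.files if k[0]==n};P=cloud(c);hsv=cv2.cvtColor(c["color"],cv2.COLOR_RGB2HSV).astype(int)
    H,S,V=hsv[...,0],hsv[...,1],hsv[...,2]
    X,Y,Z=P[...,0],P[...,1],P[...,2];ok=c["depth"]>0
    box=ok&(abs(X-.48)<.15)&(Y>-.14)&(Y<.14)
    wood=box&(H<20)&(S>110)&(V>80)&(Z>.07)&(Z<.25)
    Q=P[wood]
    for _ in range(4):
        m=np.median(Q,0) if _==0 else Q.mean(0);u,s,vt=np.linalg.svd(Q-m,full_matrices=False);nn=vt[2]*np.sign(vt[2,2]);d=(Q-m)@nn
        Q=Q[abs(d)<max(.004,.02/(1+_))]
    print(n,"tray plane",len(Q),m.round(4),nn.round(3),np.degrees(np.arccos(nn[2])).round(1), "ext",Q.min(0).round(3),Q.max(0).round(3))
    dist=(P-m)@nn
    bl=box&(V<60)&(dist>.025)&(dist<.08)&(np.linalg.norm(P-m,axis=-1)<.12)
    B=P[bl];k,l,e=cv2.connectedComponentsWithStats(bl.astype(np.uint8))[1:] if 0 else (0,0,0)
    if len(B)>5:
        b=B.mean(0);print(" handle",len(B),b.round(4),np.linalg.svd(B-b)[2][0].round(3),((B-b)@nn).round(3).min(),((B-m)@nn).mean().round(4),"ext",B.min(0).round(3),B.max(0).round(3))
    # drum top
    D=ok&(S<60)&(V>120)&(abs(Z-.16)<.006)&(abs(X-.5)<.15)&(Y>.12)&(Y<.4)
    D2=P[D]
    if len(D2): print(" drum",len(D2),D2.mean(0).round(4),D2.min(0).round(3),D2.max(0).round(3)); (cc,rr)=cv2.minEnclosingCircle(D2[:,:2].astype(np.float32));print(cc,rr)
    W=ok&(H<20)&(S>110)&(V>80)&(Z>.02)&(Z<.045)&(abs(X-.5)<.2)&(Y>.1)&(Y<.42)
    print(" rim",cv2.minEnclosingCircle(P[W][:,:2].astype(np.float32)),P[W].min(0).round(3),P[W].max(0).round(3))
    y0,x0=((212,185) if n=="s" else (145,112));cr=c["color"][y0:y0+100,x0:x0+100]
    ims.append(cv2.resize(cr[...,::-1],(400,400),interpolation=cv2.INTER_CUBIC))
cv2.imwrite("pics/crop.png",np.hstack(ims))
```

```text
s tray plane 766 [0.5814 0.0265 0.0965] [-0.448 -0.031  0.893] 26.7 ext [ 0.52  -0.085  0.07 ] [0.63  0.109 0.127]
 handle 68 [0.5565 0.0134 0.1372] [-0.88  -0.066 -0.471] -0.009 0.0479 ext [0.521 0.004 0.112] [0.591 0.021 0.159]
 drum 450 [0.6033 0.3179 0.16  ] [0.563 0.274 0.154] [0.645 0.358 0.166]
(0.6036236882209778, 0.31446129083633423) 0.043282780796289444
 rim ((0.6036513447761536, 0.31707292795181274), 0.11357812583446503) [0.494 0.21  0.02 ] [0.7   0.42  0.044]
t tray plane 1559 [0.5833 0.0127 0.0947] [-0.452 -0.024  0.892] 26.9 ext [ 0.526 -0.078  0.07 ] [0.63  0.105 0.123]
 handle 96 [0.5576 0.0114 0.1403] [-0.888 -0.046 -0.457] -0.006 0.0523 ext [0.52  0.005 0.118] [0.592 0.019 0.16 ]
 drum 619 [0.6077 0.314  0.1606] [0.568 0.272 0.154] [0.649 0.357 0.166]
(0.6090183854103088, 0.3144490420818329) 0.04238590598106384
 rim ((0.6075445413589478, 0.31386125087738037), 0.11221080273389816) [0.498 0.205 0.02 ] [0.7   0.42  0.043]
```

View pics/crop.png

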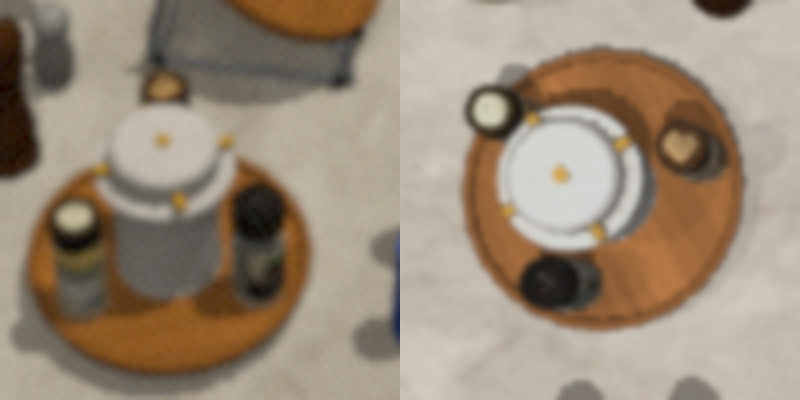

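Crop (right half): brass keys at crop pixels (532,118), (624,145), (598,232), (508,211), i.e. full top pixels around (145,174.5), (168,181), (161.5,203), (139,198).

```bash
cat >> h.py <<'E'
def ray(c,uv,n,p0):
    K=c["camera_matrix"];T=c["extrinsics"];uv=np.atleast_2d(uv).astype(float)
    d=np.c_[(uv-K[[0,1],[2,2]])/K[[0,1],[0,1]],np.ones(len(uv))]@T[:3,:3].T
    return T[:3,3]+d*(((p0-T[:3,3])@n)/(d@n))[:,None]
def rel(pt,Rm):
    p,r=tool();return (r.inv().apply(np.array(pt)-p)*1000).round(1),(r.inv()*R.from_matrix(Rm)).as_rotvec().round(4)
E
python3 - <<'E'
from h import *
z=np.load("c0.npz");c={k[1:]:z[k] for k in z.files if k[0]=="t"}
im=c["color"];hsv=cv2.cvtColor(im,cv2.COLOR_RGB2HSV).astype(int);H,S,V=np.moveaxis(hsv,-1,0)
br=(H>12)&(H<30)&(S>110)&(V>150);m=np.zeros_like(br);m[165:215,132:176]=1
A=np.array([.6065,.3145])
n,l,st,ce=cv2.connectedComponentsWithStats((br&m).astype(np.uint8))
for i in range(1,n):
    w=ray(c,ce[i],np.array([0,0,1.]),np.array([0,0,.148]))[0,:2]-A
    print(st[i,4],ce[i].round(1),np.hypot(*w).round(4),(np.degrees(np.arctan2(w[1],w[0]))%90).round(1))
k=np.array([[532,118],[624,145],[598,232],[508,211]])-[400,0];k=k/4+[112,145]-.375
w=ray(c,k,np.array([0,0,1.]),np.array([0,0,.148]))[:,:2];print("centre",w.mean(0));w=w-w.mean(0);print(np.hypot(*w.T),np.degrees(np.arctan2(w[:,1],w[:,0]))%90)
# tray
nn=np.array([-.453,-.027,.891]);nn/=np.linalg.norm(nn);p0=np.array([.5833,.0127,.0947])
mk=((H<20)&(S>110)&(V>60));mm=np.zeros_like(mk);mm[150:235,215:300]=1
n,l,st,ce=cv2.connectedComponentsWithStats((mk&mm).astype(np.uint8));i=1+st[1:,4].argmax();print(st[i])
q=np.argwhere(l==i)[:,::-1]
x=np.array([nn[2],0,-nn[0]]);x/=np.linalg.norm(x);x=x-0;y=np.cross(nn,x)
P=ray(c,q,nn,p0+.008*nn);uv=np.c_[P@x,P@y].astype(np.float32)
cc,r=cv2.minEnclosingCircle(uv);e=cv2.fitEllipse(cv2.convexHull(uv*1000));print(r,cc,e)
cen=cc[0]*x+cc[1]*y+((p0+.008*nn)@nn)*nn;o=cen-.017*nn;h=o+.055*nn;print("origin",o,"handle",h)
yaw=np.arctan2(.027,.453)
X=np.array([np.cos(yaw)*nn[2],np.sin(yaw)*nn[2],np.hypot(nn[0],nn[1])]);Y=np.cross(nn,X)
Rm=np.c_[-X,Y,-nn];print(np.linalg.det(Rm))
for d in(.08,.0):print(d,rel(h+d*nn,Rm))
np.savez("t.npz",h=h,Rm=Rm,nn=nn)
E
```

```text
36 [153.4 165.7] 0.0695 89.8
38 [173.3 168.4] 0.0845 45.6
5 [144.8 174.4] 0.0507 29.5
8 [167.  180.5] 0.0476 31.5
156 [137.2 199.9] 0.056 33.2
6 [151.5 188. ] 0.0061 54.4
117 [170.9 207.7] 0.0761 43.3
8 [161.2 202.6] 0.0465 30.9
centre [0.6078432  0.31503503]
[0.05020428 0.04845934 0.04774074 0.04881476] [29.74996309 27.47619948 30.21868395 30.38678393]
[ 225  168   63   58 2787]
0.09814514964818954 (0.5627187490463257, 0.005768585950136185) ((562.83544921875, 7.462908744812012), (189.34205627441406, 192.5894012451172), 103.42699432373047)
origin [0.58726289 0.01087579 0.08655943] handle [0.56234563 0.00939065 0.13556886]
0.9999999999999998
0.08 (array([-503.2, -420.2,   43.1]), array([-0.0823, -0.467 , -0.3366]))
0.0 (array([-537.4, -407.9,  114.4]), array([-0.0823, -0.467 , -0.3366]))
```

>>> play_rows(xyz=[[-40,-33,0],[-90,-75,0],[-140,-117,0],[-190,-159,0],[-240,-200,0],[-290,-242,5],[-340,-284,10],[-400,-334,20],[-460,-384,30],[-503,-419,43]], rot=[[0,0,0],[0,0,0],[-0.01,-0.05,-0.03],[-0.02,-0.12,-0.08],[-0.035,-0.2,-0.14],[-0.05,-0.28,-0.2],[-0.06,-0.36,-0.26],[-0.075,-0.42,-0.3],[-0.082,-0.467,-0.337],[-0.082,-0.467,-0.337]], grip=[0.7,0.7,0.7,0.7,0.7,0.7,0.7,0.7,0.7,0.7])

```text
time_s: 1.35
eef_pos: [0.5028, 0.0421, 0.2151]
eef_rot: [0.235, -0.029, 0.972, 0.007]
wrist_force: [0.7, 1.2, 0.3]
opening: 0.701
grasp_force: 0.0
```

>>> play_rows(xyz=[[0,0,0],[0,0,0],[0,0,0],[0,0,0],[0,0,0],[0,0,0],[0,0,0],[0,0,0],[0,0,0],[0,0,0]], rot=[[0,0,0],[0,0,0],[0,0,0],[0,0,0],[0,0,0],[0,0,0],[0,0,0],[0,0,0],[0,0,0],[0,0,0]], grip=[0.7,0.7,0.7,0.7,0.7,0.7,0.7,0.7,0.7,0.7])

```text
time_s: 2.6
eef_pos: [0.5026, 0.044, 0.2151]
eef_rot: [0.234, -0.029, 0.972, 0.007]
wrist_force: [-0.1, -0.2, 0.4]
opening: 0.698
grasp_force: 0.0
```

Run:
```python
from h import *
t=np.load("t.npz");print(rel([.5615,.0105,.135],t["Rm"]),tool()[0])
b=vision.camera("side");cv2.imwrite("pics/s1.png",cv2.resize(b["color"][150:270,190:310,::-1],(480,480),interpolation=cv2.INTER_CUBIC))
```

```text
(array([-14.2, -37.1,  97.1]), array([ 0.0009,  0.0007, -0.0003])) [0.50258229 0.04403124 0.21508653]
```

View pics/s1.png

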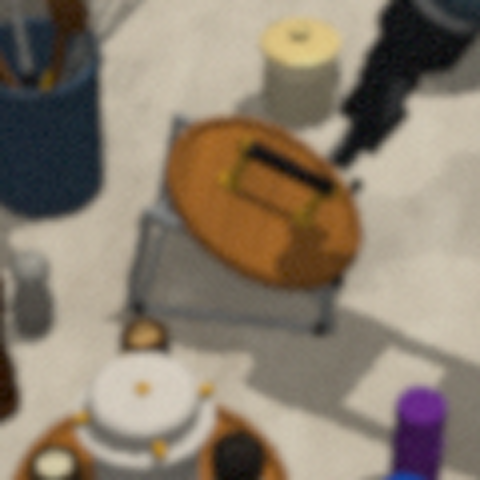

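The bar runs from about (250,150) to (330,185) in the crop, and the gripper is to its right. Next I centre the gripper, then approach along the tool z.

>>> play_rows(xyz=[[-7,-18,0],[-14,-37,0],[-14,-37,20],[-14,-37,40],[-14,-37,60],[-14,-37,75],[-14,-37,87],[-14,-37,97],[-14,-37,97],[-14,-37,97]], rot=[[0,0,0],[0,0,0],[0,0,0],[0,0,0],[0,0,0],[0,0,0],[0,0,0],[0,0,0],[0,0,0],[0,0,0]], grip=[0.7,0.7,0.7,0.7,0.7,0.7,0.7,0.7,0.7,0.7])

```text
time_s: 3.9
eef_pos: [0.5614, 0.0106, 0.1354]
eef_rot: [0.234, -0.029, 0.972, 0.007]
wrist_force: [-0.6, 0.2, -0.3]
opening: 0.702
grasp_force: 0.0
```

Run:
```python
from h import *
t=np.load("t.npz");print(rel([.5615,.0105,.135],t["Rm"]),tool()[0])
b=vision.camera("side");a=vision.camera("top")
cv2.imwrite("pics/s2.png",np.hstack([cv2.resize(x[...,::-1],(390,390),interpolation=cv2.INTER_CUBIC) for x in(b["color"][150:250,210:310],a["color"][150:240,212:302])]))
```

```text
(array([ 0.1, -0.1,  0.4]), array([ 0.0009,  0.0012, -0.    ])) [0.56138441 0.01060128 0.13536557]
```

View pics/s2.png

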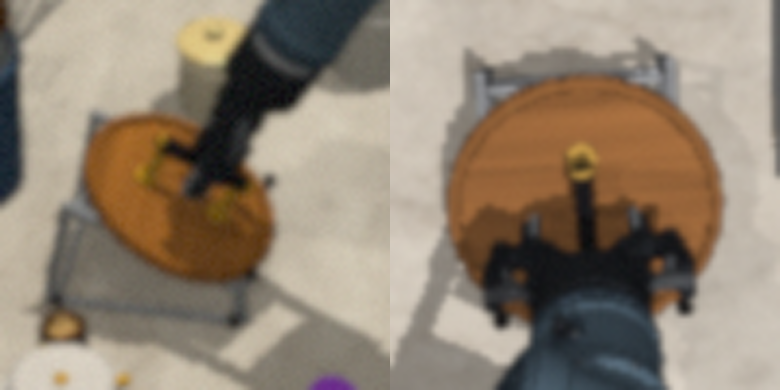

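The fingers straddle the bar evenly (top view: 532 and 635, bar at 583). Closing.

>>> play_rows(xyz=[[0,0,0],[0,0,0],[0,0,0],[0,0,0],[0,0,0],[0,0,0],[0,0,0],[0,0,0],[0,0,0],[0,0,0]], rot=[[0,0,0],[0,0,0],[0,0,0],[0,0,0],[0,0,0],[0,0,0],[0,0,0],[0,0,0],[0,0,0],[0,0,0]], grip=[0,0,0,0,0,0,0,0,0,0])

```text
time_s: 5.25
eef_pos: [0.5612, 0.0106, 0.1354]
eef_rot: [0.234, -0.029, 0.972, 0.007]
wrist_force: [-4.6, -1.2, 5.7]
opening: 0.151
grasp_force: 58.5
```

>>> play_rows(xyz=[[0,0,-5],[0,0,-12],[0,0,-22],[0,0,-34],[0,0,-46],[0,0,-58],[0,0,-70],[0,0,-80],[0,0,-90],[0,0,-90]], rot=[[0,0,0],[0,0,0],[0,0,0],[0,0,0],[0,0,0],[0,0,0],[0,0,0],[0,0,0],[0,0,0],[0,0,0]], grip=[0,0,0,0,0,0,0,0,0,0])

```text
time_s: 6.5
eef_pos: [0.5207, 0.0079, 0.2162]
eef_rot: [0.234, -0.029, 0.972, 0.007]
wrist_force: [0.1, -0.7, -3.6]
opening: 0.151
grasp_force: 59.3
```

Run:
```python
from h import *
p,r=tool();print(p)
# goal: level, tray yaw (tray x = -tool x): keys 30 deg mod 90
for psi in(-60,30):
    a=np.radians(psi);X=np.array([np.cos(a),np.sin(a),0]);n=np.array([0,0,1.]);Y=np.cross(n,X)
    Rm=np.c_[-X,Y,-n];print(psi,rel([.607,.3147,.30],Rm))
X=np.array([np.cos(.06),np.sin(.06),0]);Rm=np.c_[-X,np.cross(n,X),-n];print("level here, up",rel(p+[0,0,.12],Rm))
print(readout.get_obs()["q"])
```

```text
[0.52066951 0.00793031 0.21621821]
-60 (array([-131.2,  301.1,  -26.8]), array([0.2621, 0.4236, 1.0852]))
30 (array([-131.2,  301.1,  -26.8]), array([-0.1095,  0.465 , -0.4552]))
level here, up (array([ -54.7,    0. , -106.8]), array([ 2.000e-04,  4.735e-01, -3.000e-04]))
[-0.31248522 -0.19884413  2.12649081  0.23769711  0.78299302 -2.07517041]
```

>>> play_rows(xyz=[[-9,0,-17],[-18,0,-35],[-27,0,-53],[-36,0,-71],[-46,0,-90],[-55,0,-107],[-55,0,-107],[-55,0,-107],[-55,0,-107],[-55,0,-107]], rot=[[0,0,0],[0,0.05,0],[0,0.1,0],[0,0.17,0],[0,0.24,0],[0,0.31,0],[0,0.38,0],[0,0.44,0],[0,0.474,0],[0,0.474,0]], grip=[0,0,0,0,0,0,0,0,0,0])

```text
time_s: 7.75
eef_pos: [0.5211, 0.0081, 0.3348]
eef_rot: [-0.001, -0.03, 1.0, 0.001]
wrist_force: [0.4, 0.7, -4.0]
opening: 0.148
grasp_force: 59.2
```

Run:
```python
from h import *
p,r=tool();print(p)
a=np.radians(30);X=np.array([np.cos(a),np.sin(a),0]);n=np.array([0,0,1.]);Rm=np.c_[-X,np.cross(n,X),-n];print(rel([.607,.3147,.29],Rm))
print(readout.get_obs()["torque"],readout.get_obs()["wrist_force"])
```

```text
[0.52108831 0.00807972 0.33481889]
(array([-104.3,  300.8,   45. ]), array([ 0.002 , -0.0023, -0.4635]))
[-0.00101965 -0.03198355 -0.0088182 ] [ 0.42493047  0.68673331 -3.99519029]
```

>>> play_rows(xyz=[[-8,25,0],[-20,60,0],[-34,98,0],[-48,138,0],[-62,178,5],[-76,218,15],[-90,258,25],[-98,284,35],[-104,300,45],[-104,301,45]], rot=[[0,0,0],[0,0,-0.05],[0,0,-0.11],[0,0,-0.18],[0,0,-0.25],[0,0,-0.32],[0,0,-0.38],[0,0,-0.43],[0,0,-0.463],[0,0,-0.463]], grip=[0,0,0,0,0,0,0,0,0,0])

```text
time_s: 9.0
eef_pos: [0.6059, 0.3151, 0.2889]
eef_rot: [-0.002, -0.259, 0.966, 0.001]
wrist_force: [-0.4, 0.2, -3.3]
opening: 0.15
grasp_force: 59.2
```

Run:
```python
from h import *
a=np.radians(30);X=np.array([np.cos(a),np.sin(a),0]);n=np.array([0,0,1.]);Rm=np.c_[-X,np.cross(n,X),-n]
print(rel([.607,.3147,.29],Rm))
for nm in("side","top"):
    c=vision.camera(nm);P=cloud(c);hsv=cv2.cvtColor(c["color"],cv2.COLOR_RGB2HSV).astype(int);H,S,V=np.moveaxis(hsv,-1,0)
    w=(c["depth"]>0)&(H<20)&(S>110)&(V>60)&(abs(P[...,2]-.245)<.03)&(abs(P[...,0]-.6)<.15)&(abs(P[...,1]-.31)<.15)
    Q=P[w];m=Q.mean(0);
    for _ in range(3):
        A=np.linalg.lstsq(np.c_[Q[:,:2]-m[:2],np.ones(len(Q))],Q[:,2],rcond=None)[0];e=Q[:,2]-np.c_[Q[:,:2]-m[:2],np.ones(len(Q))]@A;Q=Q[abs(e)<.006]
    print(nm,len(Q),m.round(3),"slope deg",np.degrees(A[:2]).round(1),A[2].round(4),"circ",cv2.minEnclosingCircle(P[w][:,:2].astype(np.float32)))
    if nm=="side": s=c
    else: t=c
cv2.imwrite("pics/s3.png",np.hstack([cv2.resize(x[...,::-1],(390,390),interpolation=cv2.INTER_CUBIC) for x in(s["color"][180:310,165:295],t["color"][125:245,100:220])]))
```

```text
(array([-0.7, -0.9, -1.1]), array([ 0.0023, -0.0037,  0.0001]))
side 1924 [0.597 0.329 0.243] slope deg [ 0.2 -0. ] 0.2425 circ ((0.5991292595863342, 0.31617024540901184), 0.09724346548318863)
top 1851 [0.607 0.279 0.245] slope deg [ 0.1 -0.8] 0.2439 circ ((0.6032904982566833, 0.3110722005367279), 0.09656360745429993)
```

View pics/s3.png

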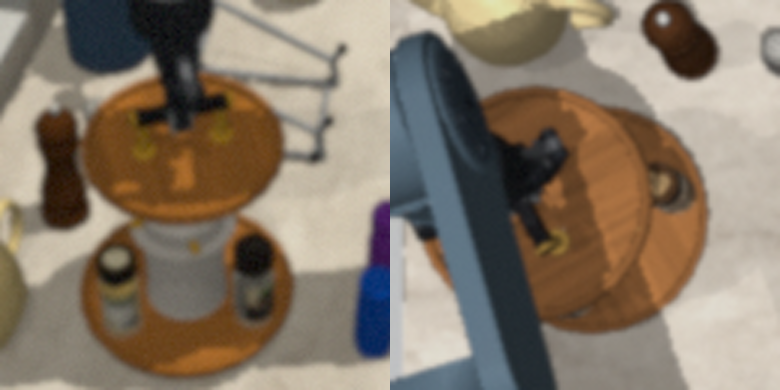

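The tray is level over the drum, with the side and top measurements agreeing on about a 4.5 mm offset along the handle. I correct that and lower to just above key contact.

>>> play_rows(xyz=[[-3,-1,5],[-4.5,-1,15],[-4.5,-1,25],[-4.5,-1,35],[-4.5,-1,42],[-4.5,-1,46],[-4.5,-1,50],[-4.5,-1,54],[-4.5,-1,57],[-4.5,-1,57]], rot=[[0,0,0],[0,0,0],[0,0,0],[0,0,0],[0,0,0],[0,0,0],[0,0,0],[0,0,0],[0,0,0],[0,0,0]], grip=[0,0,0,0,0,0,0,0,0,0])

```text
time_s: 10.35
eef_pos: [0.6106, 0.3161, 0.2333]
eef_rot: [-0.001, -0.258, 0.966, 0.001]
wrist_force: [-0.5, 0.3, -3.5]
opening: 0.149
grasp_force: 59.3
```

>>> play_rows(xyz=[[0,0,1],[0,0,2],[0,0,3],[0,0,4],[0,0,5],[0,0,6],[0,0,7],[0,0,8],[0,0,8],[0,0,8]], rot=[[0,0,0],[0,0,0],[0,0,0],[0,0,0],[0,0,0],[0,0,0],[0,0,0],[0,0,0],[0,0,0],[0,0,0]], grip=[0,0,0,0,0,0,0,0,0,0])

```text
time_s: 11.6
eef_pos: [0.6107, 0.3162, 0.2256]
eef_rot: [-0.001, -0.258, 0.966, 0.001]
wrist_force: [0.3, -0.1, -3.4]
opening: 0.153
grasp_force: 59.3
```

>>> play_rows(xyz=[[0,0,1],[0,0,2],[0,0,3],[0,0,4],[0,0,5],[0,0,6],[0,0,6],[0,0,6],[0,0,6],[0,0,6]], rot=[[0,0,0],[0,0,0],[0,0,0],[0,0,0],[0,0,0],[0,0,0],[0,0,0],[0,0,0],[0,0,0],[0,0,0]], grip=[0,0,0,0,0,0,0,0,0,0])

```text
time_s: 12.85
eef_pos: [0.6108, 0.3162, 0.2196]
eef_rot: [-0.001, -0.258, 0.966, 0.001]
wrist_force: [-0.6, -0.0, -3.1]
opening: 0.149
grasp_force: 59.3
```

The skirt is already below key-top height with no contact force, so the notches are over the keys. Seating now.

>>> play_rows(xyz=[[0,0,1],[0,0,2],[0,0,3],[0,0,3.5],[0,0,4],[0,0,4.5],[0,0,5],[0,0,5.5],[0,0,5.5],[0,0,5.5]], rot=[[0,0,0],[0,0,0],[0,0,0],[0,0,0],[0,0,0],[0,0,0],[0,0,0],[0,0,0],[0,0,0],[0,0,0]], grip=[0,0,0,0,0,0,0,0,0,0])

```text
time_s: 14.1
eef_pos: [0.6109, 0.3161, 0.2165]
eef_rot: [-0.0, -0.259, 0.966, 0.001]
wrist_force: [-6.0, -2.4, 9.2]
opening: 0.155
grasp_force: 61.2
```

Contact came at TCP z 0.2165, which is seated height. Letting go and backing off.

>>> play_rows(xyz=[[0,0,-0.5],[0,0,-1],[0,0,-1],[0,0,-1],[0,0,-1],[0,0,-1],[0,0,-1],[0,0,-1],[0,0,-1],[0,0,-1]], rot=[[0,0,0],[0,0,0],[0,0,0],[0,0,0],[0,0,0],[0,0,0],[0,0,0],[0,0,0],[0,0,0],[0,0,0]], grip=[0.15,0.25,0.35,0.45,0.6,0.7,0.7,0.7,0.7,0.7])

```text
time_s: 15.35
eef_pos: [0.6107, 0.3162, 0.2151]
eef_rot: [-0.001, -0.258, 0.966, 0.001]
wrist_force: [-0.5, 0.1, -0.1]
opening: 0.704
grasp_force: 0.0
```

>>> play_rows(xyz=[[0,0,-10],[0,0,-25],[0,0,-40],[0,0,-60],[0,0,-85],[0,0,-110],[80,0,-130],[120,0,-140],[170,0,-140],[200,0,-140]], rot=[[0,0,0],[0,0,0],[0,0,0],[0,0,0],[0,0,0],[0,0,0],[0,0,0],[0,0,0],[0,0,0],[0,0,0]], grip=[0.7,0.7,0.7,0.7,0.7,0.7,0.7,0.7,0.7,0.7])

```text
time_s: 16.6
eef_pos: [0.4362, 0.2155, 0.3573]
eef_rot: [0.0, -0.258, 0.966, 0.001]
wrist_force: [-0.8, 1.0, -0.1]
opening: 0.701
grasp_force: 0.0
```

Run:
```python
from h import *
for nm in("side","top"):
    c=vision.camera(nm);P=cloud(c);hsv=cv2.cvtColor(c["color"],cv2.COLOR_RGB2HSV).astype(int);H,S,V=np.moveaxis(hsv,-1,0)
    w=(c["depth"]>0)&(H<20)&(S>110)&(V>60)&(abs(P[...,2]-.172)<.03)&(abs(P[...,0]-.6)<.13)&(abs(P[...,1]-.31)<.13)
    Q=P[w];m=Q.mean(0)
    for _ in range(3):
        G=lambda Q:np.c_[Q[:,:2]-[.607,.315],np.ones(len(Q))]
        A=np.linalg.lstsq(G(Q),Q[:,2],rcond=None)[0];e=Q[:,2]-G(Q)@A;Q=Q[abs(e)<.006]
    print(nm,len(Q),"slope",np.degrees(A[:2]).round(2),"floor z",A[2].round(4),cv2.minEnclosingCircle(P[w][:,:2].astype(np.float32)))
    if nm=="side": s=c
    else: t=c
cv2.imwrite("pics/s4.png",np.hstack([cv2.resize(x[...,::-1],(390,390),interpolation=cv2.INTER_CUBIC) for x in(s["color"][180:310,165:295],t["color"][115:245,100:230])]))
```

```text
side 2012 slope [0.11 0.18] floor z 0.1701 ((0.6053102016448975, 0.3168702721595764), 0.09801328927278519)
top 2949 slope [ 0.05 -0.13] floor z 0.1703 ((0.6083474159240723, 0.31415697932243347), 0.09689630568027496)
```

View pics/s4.png

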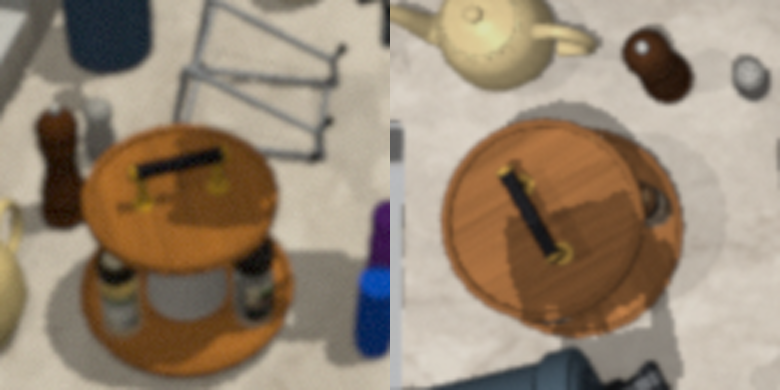

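The tray is level (slope under 0.2°), with its floor at z = 0.170 against 0.169 when fully seated, centred on the drum. The jars, mill and shaker are all standing.

```bash
python3 -c "
from bench import ctrl
print(ctrl.hand_in())"
```

```text
the job is handed in; nothing more can be done
None
```

The upper tray is on the drum, level and fully down over the keys; I released it, nothing was knocked over, and I handed the job in at about 17 s (no verdict was returned).

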